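# Dry pass of a peg-rail blank under the router table's spring guard

### The job

The router is off and its cutter is lowered: make the dry pass that sets up the stopped groove. Square the beech peg-rail blank up to the fence, then with your fingertips on top of its rear part press it down hard on the table and, keeping it pressed flat so that its nose cannot dive into the open throat, slide it along the fence, over the throat and under the leaf spring, until its nose stands against the stop block. Leave it there flat and flush along the fence under the spring; do not pick it up, do not touch the spring, and leave the push shoe, bowl, can and gouge where they are.

Things in the scene. Friction and masses are not known exactly. Their poses are not given: they have to be found in the camera images.
- router_table: Low fixed router table, grey top (x -130..140, y -430..240 mm) on a brown apron. Origin on the bench under the middle of the throat; working surface 70 mm above it. Own +y is the feed direction, along the fence, within 0.2 rad of world y; +x points to the fence. Infeed is y < -38, outfeed y > 38. Waxed: wood slides on it with friction about 0.15.
- throat (a point): Middle of the throat at table-surface height: an open rectangular hole through the top, y -38..38 and x -60..60 mm (router_table axes), aluminium rim, insert out, router far below. Far lip has a 3 mm bevel. A blank with its nose over the hole that is let go, or not held down behind the hole, is tipped into it by the spring.
- fence: Fixed wooden-faced fence, same origin and axes as router_table. Working face: plane x = +40 mm, looking to -x, y -420..230, 45 mm high above the table surface. It carries the spring guard: a grey arm over the work (x -2..56, y -90..-72, 34..50 mm above the table surface) and a black knob behind it, 67 mm high.
- leaf (a joint): Bending of the leaf spring, rad: 0 hanging free, grows as its tip is lifted, about 0.07 when riding on the blank, limit 0.6. It pushes down with about 5.5 N at first lift and 6.5 N when riding on the blank.
- leaf_tip (a point): Lowest point of the free tip of the leaf spring, a steel strip 30 mm wide (router_table x 0..30). It slopes forward and down from its root under the grey arm (y -75, 34 mm above the table surface) to this tip, which hangs at y 0 over the middle of the throat, 13 mm above the table surface (5 mm below the blank's top face). The nose of the blank meets the leaf at about y = -18 and lifts it.
- stop_block: Fixed pale wooden stop block with a grey clamp on the outfeed part of the fence. Origin at the foot of its working face, on the table surface in the plane of the fence face; axes as router_table. The face looks to -y, reaches 46 mm out from the fence, 36 mm high; the clamp knob is 67 mm high. It stands 65 to 100 mm beyond the middle of the throat.
- blank: Loose beech blank, three pencil crosses, 260 (own y) x 50 (x) x 18 mm, about 0.16 kg. Origin mid underside; +y is its nose. Starts flat on the infeed, up to 0.06 rad askew, its side 10 to 30 mm off the fence; flush, its origin is at router_table x = 15 mm. Fingertips on top drag it (friction about 0.7): push down with 16 to 22 N; under 10 N is not hard.
- blank_nose (a point): Middle of the lower front edge of the blank, 130 mm ahead (+y) of its origin.
- blank_press (a point): Good place for the fingertips: on the blank's top face, on its centre line, 30 mm from its rear end (100 mm behind its origin), 18 mm above its underside. From here the fingers stay clear of the spring and its arm all the way to the stop.
- push_shoe: Bystander: plywood push shoe, 150 mm long, 34 mm wide, 70 mm high with its handle, origin in the middle of its underside, standing on the near side of the outfeed table.
- bowl: Bystander: turned dark wooden bowl, 124 mm across, 50 mm high, on the bench to the left; origin at the middle of its foot.
- finish_can: Bystander: can of finish, 72 mm across, 110 mm high, on the bench to the near left; origin at the middle of its foot.
- gouge: Bystander: turning gouge with a brown wooden handle, 370 mm long, 32 mm high, lying along its own x (handle to -x) on the bench to the right; origin on the bench under the handle.

How it is judged:
On the way, in this order (a step that is already met when the one before it is completed fails the run):
1. The nose passes under the leaf spring, over the throat, with the blank pressed hard on the table (17 N or more between blank and table, of which spring and weight give about 8 N) (y of blank_nose in the frame of router_table between 0.004 and 0.036 m and contact force between blank and router_table above 17 N and angle between blank's own z axis and vertical below 0.04 rad), for 0.1 s.
2. The nose comes onto the outfeed side with the blank still pressed hard and flat (y of blank_nose in the frame of router_table between 0.042 and 0.06 m and contact force between blank and router_table above 17 N and angle between blank's own z axis and vertical below 0.04 rad), for 0.1 s.
At the end, for the whole second after the job is handed in: The blank lies at rest and flat on the router table, its nose within 4 mm of the stop block, flush along the fence (within 5 mm and 0.025 rad), with the leaf spring riding on top of it (y of blank_nose in the frame of stop_block above -0.004 m and x of blank in the frame of router_table between 0.01 and 0.019 m and angle between the y axis of blank and the y axis of router_table, either way round below 0.025 rad and angle between blank's own z axis and vertical below 0.025 rad and z of blank in the frame of router_table between 0.067 and 0.073 m and value of joint leaf above 0.04 rad and linear speed of blank below 0.01 m/s); the robot touches nothing.
It fails at once if the blank is lifted off the table (12 mm or more) (z of blank in the frame of router_table above 0.082 m).
It fails at once if the blank's nose dives into the throat or the blank tips (over 0.10 rad) (angle between blank's own z axis and vertical above 0.1 rad).
It fails at once if the robot touches the leaf spring (contact force between any of the fingers, the arm and leaf above 1 N).
It fails at once if a bystander is shoved or lifted (over 20 mm) (distance of any of push_shoe, bowl, finish_can, gouge from where it was at the start of the episode above 0.02 m).
It also fails if it takes over 58 s, if anything falls off the work surface, if the arm or the gripper's body presses on something with over 40 N, if the wrist force passes 120 N, or if a joint passes its speed limit or range.

### The arm

A 7-joint arm with a two-finger parallel gripper is mounted at the origin on the work surface. World frame = base frame: x ahead of the robot, y to its left, z up, the work surface at z = 0. Lengths are in m, angles in rad, forces in N, time in s.
With the tool pointing down it reaches from about 0.425 to 0.925 m from the base axis. Payload 6.8 kg.
Tool frame: the origin (TCP) lies midway between the tips of the shut fingers; the grasp point (between the pads) lies 19 mm behind it; z points along the fingers, y is the direction in which the jaws open and shut (so a half turn about z gives the same grasp; the last joint's range is limited). The gripper opens to 85 mm and grips with 20 to 120 N. Pads are 22 mm wide; open, the fingers measure 114 mm over their backs; the gripper's body (76 mm by 85 mm) begins 54 mm behind the grasp point. The pads swing forward as they close: fully open they stand 13 mm farther back than shut.
Start: joints at [-1.257, 0.477, 0.022, 1.555, -0.011, 1.109, -0.083], TCP at [0.276, 0.616, 0.231] pointing down, gripper open.
Joint ranges: [-2.96, 2.96], [-0.34, 2.1], [-1.41, 1.46], [0.24, 2.44], [-1.37, 4.51], [0.17, 1.92], [-2.96, 2.96]. Speed limits (rad/s): [2.39, 2.39, 3.14, 3.14, 3.14, 3.14, 3.14].

### API

Orientations are given as a unit quaternion [w, x, y, z].
In Python, from station import * gives the robot as it stands. The module is installed in compiled form; this text tells all that it offers.
- The arm moves only by the tool jog_arm, never from a script. Its arguments are lists of equal length, an entry for each row: "dp": the shift along the tool's x, y, z in units of 25 mm (1.0 is 25 mm), a list of three; "angular": the turn, a rotation vector about the tool's x, y, z in units of 5 degrees (1.0 is 5 degrees), a list of three; "claw": the finger opening in mm, from 0 to 85.4. A call has exactly 5 rows; each row is the pose to reach, as a shift and turn from the pose commanded when the call began, along the tool's axes at that moment; what a row does not reach only later rows make up. A row lasts 1/10 s, in which the tool goes at most 50 mm and 8.59 degrees, less where a joint would pass 70% of its speed; a pose out of reach is approached as far as the arm can. A call with a gripper value outside its range is refused whole. The fingers move at their own pace and stop on an object; "grip_force" is the grip in N (left out, the last holds). Time passes only in rows, so rows that repeat a pose let the fingers close, or fill a call up. It gives the time, the measured TCP pose, the force and the opening at its end, in the units of the state.
- get_obs(): the state, without advancing time (a new reading comes with each control period).
- read_camera(name): name is "side" or "top"; returns a dict with "pixels" (420x560x3 uint8, blue, green, red), "camera_matrix" (3x3 intrinsics, pixels), "rvec" (rotation vector, rad) and "tvec" (3), from world to camera coordinates, as OpenCV has them. Camera axes: x right, y down, z forward; pixel columns grow to the right and rows downward; lengths in m; the calibration is good to about 2 mm. A picture is of the moment at which its call begins. There is no depth.
- hand_in(): hands the job in, once; it reports no verdict.
The state is a dict: "t": time; "q": joint angles; "joint_vel": joint speeds; "joint_torque": joint torques, N m; "eef_pos": TCP position; "tool_rot": TCP orientation; "contact_force": force on the tool from outside, world axes, zero at the start; "torque": the same for the moment, N m; "gripper_width": opening from 0.0 (shut) to 1.0 (fully open).
Only numpy, scipy, OpenCV 4.12 (cv2) and the standard library are available. Lean on these libraries where they do the work, as an engineer would, in place of code of your own. Each camera call takes 0.05 s, during which the arm holds its last target.

## Working session

There is one attempt and no reset: what is moved stays moved. The work goes in short steps, Python scripts to look and compute and a tool call to move; the robot and the scene stay as the last step left them, time stands still between calls to the robot, and variables do not carry over. Pictures are saved under pics/ and viewed, and the job is handed in when it is done.

Besides the shell and the picture viewer there is one more tool, called after "Request:" by a JSON object that holds its "api" and its "payload", one argument or row to a line. jog_arm: Moves the arm, as the interface text tells. Its arguments: {"type":"object","properties":{"dp":{"type":"array","items":{"type":"array","items":{"type":"number"}}},"angular":{"type":"array","items":{"type":"array","items":{"type":"number"}}},"claw":{"type":"array","items":{"type":"number"}},"grip_force":{"type":"number"}},"required":["dp","angular","claw"]}

```bash
mkdir -p pics; python3 - <<'E'
from station import *
import cv2,numpy as np
o=get_obs();print(o)
for n in("side","top"):
    c=read_camera(n);cv2.imwrite(f"pics/{n}0.png",c["pixels"]);R=cv2.Rodrigues(np.array(c["rvec"],float))[0]
    print(n,c["camera_matrix"],-R.T@np.array(c["tvec"]).ravel(),R)
E
```

```text
{'t': 0.0, 'q': array([-1.25712769,  0.47780456,  0.02236796,  1.55645192, -0.01144938,
        1.10929065, -0.0831048 ]), 'joint_vel': array([ 5.29068234e-04, -2.01470911e-04,  2.14683976e-03,  1.01299918e-03,
        4.10541988e-04, -4.92132517e-04, -4.93388034e-05]), 'joint_torque': array([-5.43340939e-04, -5.96471894e+01,  1.60779219e+00, -2.81185806e+01,
        1.24882525e-02,  9.70327703e-03,  9.45342322e-06]), 'eef_pos': array([0.27613011, 0.61529121, 0.23032309]), 'tool_rot': array([-9.52123268e-05,  2.09317630e-01,  9.77847276e-01, -9.08220163e-04]), 'contact_force': array([ 0.1937929 , -0.20446956,  0.58154633]), 'torque': array([-1.14143513e-05,  7.02025698e-03,  4.19045863e-02]), 'gripper_width': 0.9952089326252587}
side [[388.76200579   0.         287.00277074]
 [  0.         388.76200579 209.51002896]
 [  0.           0.           1.        ]] [ 0.37059263 -0.98218761  0.83585545] [[ 0.98619731 -0.16493061 -0.01458619]
 [-0.11088033 -0.59243599 -0.79795059]
 [ 0.12296509  0.78855405 -0.60254634]]
top [[379.38523557   0.         281.34138662]
 [  0.         379.38523557 216.22281026]
 [  0.           0.           1.        ]] [ 0.35163551 -0.02375812  1.23472994] [[ 0.02236788 -0.99974916  0.00114051]
 [-0.98910448 -0.02229572 -0.14551713]
 [ 0.14550606  0.00212683 -0.98935507]]
```

View pics/side0.png

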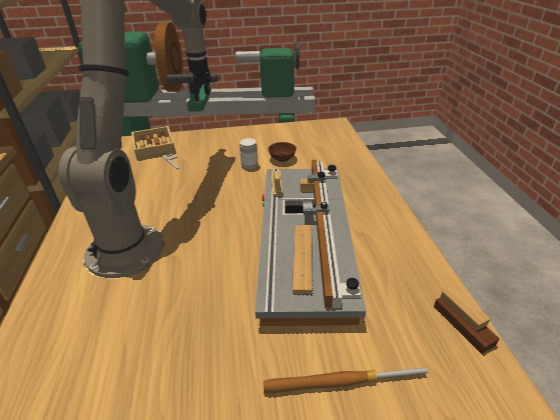

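View pics/top0.png

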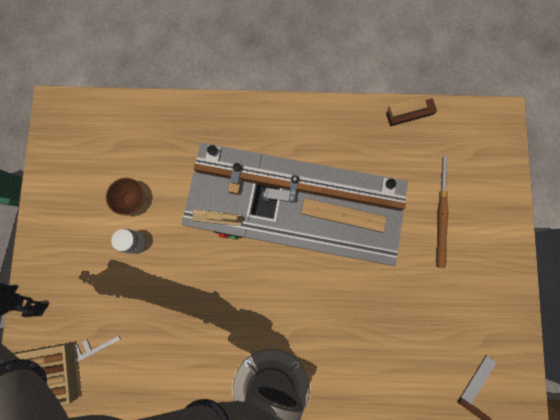

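The side view shows the table at about (310,240) with the blank at (303,258). The top view shows the blank at (343,216), the throat at (265,202), the stop at (235,187) and the fence above it. Next I'll zoom in and measure.

```bash
cat > h.py <<'E'
from station import *
import cv2,numpy as np
def cam(n):
    c=read_camera(n); c["R"]=cv2.Rodrigues(np.array(c["rvec"],float))[0]; c["t"]=np.array(c["tvec"],float).ravel(); c["C"]=-c["R"].T@c["t"]; return c
def ray(c,uv,z):
    uv=np.atleast_2d(np.array(uv,float)); K=c["camera_matrix"]
    d=(np.linalg.inv(K)@np.c_[uv,np.ones(len(uv))].T).T@c["R"]
    s=(z-c["C"][2])/d[:,2]; return c["C"]+s[:,None]*d
def proj(c,P):
    return cv2.projectPoints(np.atleast_2d(np.array(P,float)),np.array(c["rvec"],float),c["t"],c["camera_matrix"],None)[0].reshape(-1,2)
def crop(c,x0,y0,x1,y1,s,f):
    cv2.imwrite(f,cv2.resize(c["pixels"][y0:y1,x0:x1],None,fx=s,fy=s,interpolation=cv2.INTER_CUBIC))
E
python3 - <<'E'
from h import *
c=cam("top");crop(c,180,140,410,270,3.4,"pics/topz.png")
s=cam("side");crop(s,245,150,375,330,3.3,"pics/sidez.png")
hsv=cv2.cvtColor(c["pixels"],cv2.COLOR_BGR2HSV)
for p in[(343,216),(320,212),(280,225),(360,197),(235,187),(300,195)]:print(p,hsv[p[1],p[0]])
g=((hsv[...,1]<40)&(hsv[...,2]>60)).astype(np.uint8);g[:140]=0;g[270:]=0;g[:,:180]=0;g[:,412:]=0
g=cv2.morphologyEx(g,cv2.MORPH_CLOSE,np.ones((3,3)))
cv2.imwrite("pics/g.png",cv2.resize(g[130:280,170:420]*255,None,fx=3,fy=3))
E
```

```text
(343, 216) [ 16 115 158]
(320, 212) [ 16 123 170]
(280, 225) [ 15  12 128]
(360, 197) [ 14 160 113]
(235, 187) [ 16 120 172]
(300, 195) [ 15  12 124]
```

View pics/topz.png

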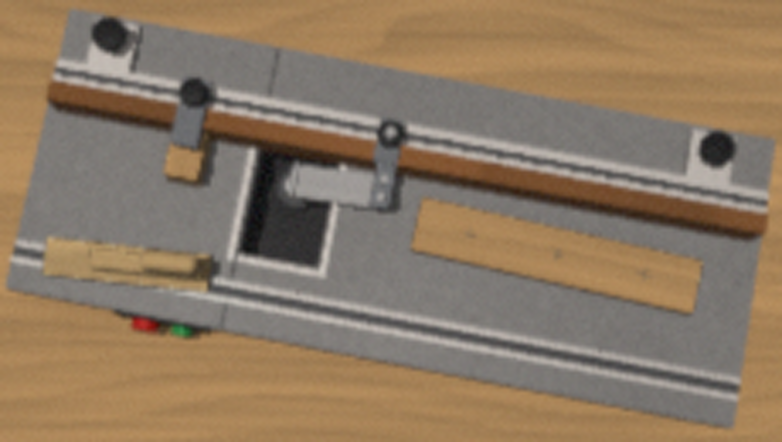

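View pics/sidez.png

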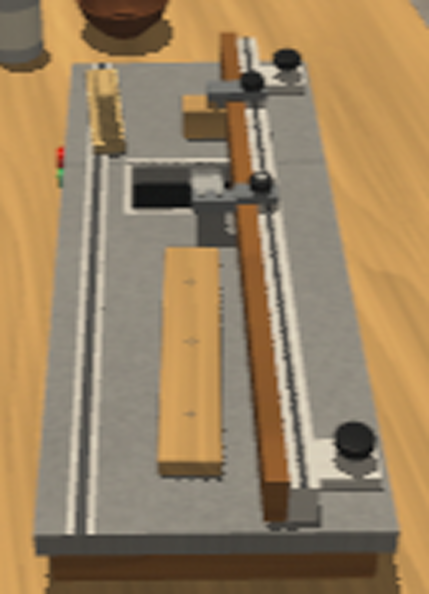

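View pics/g.png

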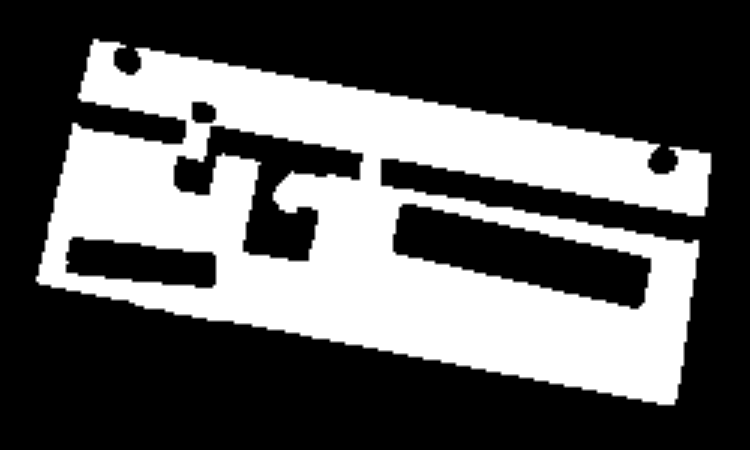

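```bash
cat > m.py <<'E'
from h import *
def lab(c):
    hsv=cv2.cvtColor(c["pixels"],cv2.COLOR_BGR2HSV); return hsv
def fl(P):
    vx,vy,x,y=cv2.fitLine(np.float32(P),cv2.DIST_HUBER,0,.01,.001).ravel(); return np.array([x,y]),np.array([vx,vy])
def table(c):
    hsv=lab(c)
    g=((hsv[...,1]<40)&(hsv[...,2]>60)).astype(np.uint8);g[:140]=0;g[270:]=0;g[:,:180]=0;g[:,412:]=0
    g=cv2.morphologyEx(g,cv2.MORPH_CLOSE,np.ones((3,3)))
    near=[];foot=[];far=[]
    for u in range(190,392):
        r=np.where(g[:,u])[0]
        if len(r)>5 and (u>250): near.append((u,r.max()+.5))
    for u in list(range(215,380)):
        r=np.where(g[:,u])[0]
        far.append((u,r.min()-.5))
    for u in list(range(305,400)):   # brown lower boundary
        b=np.where((hsv[140:240,u,1]>110)&(hsv[140:240,u,2]<140))[0]
        if len(b): 
            b=b[:len(b)]; k=np.split(b,np.where(np.diff(b)>1)[0]+1)[0]; foot.append((u,140+k[-1]+.5))
    left=[];right=[]
    for v in range(172,222):
        r=np.where(g[v])[0]; left.append((r.min()-.5,v))
    for v in range(214,258):
        r=np.where(g[v])[0]; right.append((r.max()+.5,v))
    return {k:fl(ray(c,p,.07)[:,:2]) for k,p in dict(near=near,far=far,foot=foot,left=left,right=right).items()}
E
python3 - <<'E'
from m import *
c=cam("top");L=table(c)
for k,(p,v) in L.items():
    a=np.arctan2(v[1],v[0]);print(k,p.round(4),np.degrees(a).round(2))
def X(a,b):
    s=np.linalg.solve(np.c_[a[1],-b[1]],b[0]-a[0]);return a[0]+s[0]*a[1]
for a in("near","far","foot"):
    l,r=X(L[a],L["left"]),X(L[a],L["right"]);print(a,l,r,np.linalg.norm(l-r))
print(np.linalg.norm(X(L["near"],L["right"])-X(L["far"],L["right"])),np.linalg.norm(X(L["near"],L["left"])-X(L["far"],L["left"])),np.linalg.norm(X(L["near"],L["right"])-X(L["foot"],L["right"])))
# blank
hsv=lab(c);b=((hsv[...,1]>80)&(hsv[...,2]>135)).astype(np.uint8)
m=np.zeros_like(b);m[185:240,290:396]=b[185:240,290:396]
n,l,st,ce=cv2.connectedComponentsWithStats(m);i=1+np.argmax(st[1:,4]);print(st[i],ce[i])
cn=max(cv2.findContours((l==i).astype(np.uint8),cv2.RETR_EXTERNAL,cv2.CHAIN_APPROX_NONE)[0],key=len)[:,0]
W=ray(c,cn,.088)[:,:2]*1000
r=cv2.minAreaRect(np.float32(W));print(r,cv2.boxPoints(r))
s=cam("side")
hs=lab(s);print([hs[y,x] for x,y in[(303,258),(303,240),(306,290),(270,240)]])
# cross markers check
E
```

```text
near [ 0.4183 -0.1447] 80.39
far [ 0.7027 -0.0664] 80.41
foot [ 0.5782 -0.2406] 80.38
left [0.5789 0.2723] -9.75
right [ 0.4713 -0.3854] -9.07
near [0.49144322 0.28727597] [ 0.37998486 -0.37084332] 0.66749084
far [0.7548313 0.2420367] [ 0.64415306 -0.41299164] 0.664313
foot [0.6627208  0.25785753] [ 0.55149466 -0.3982079 ] 0.665427
0.2675095 0.267245 0.17367911
[ 301  198   86   34 1321] [343.40423921 214.59348978]
((529.8179321289062, -210.59622192382812), (258.098388671875, 48.37348937988281), 78.12317657470703) [[ 479.58954  -331.90494 ]
 [ 526.9275   -341.8606  ]
 [ 580.0463    -89.287506]
 [ 532.7084    -79.33185 ]]
[array([ 17, 141, 194], dtype=uint8), array([ 17, 140, 198], dtype=uint8), array([ 17, 134, 116], dtype=uint8), array([ 20,  36, 193], dtype=uint8)]
```

```bash
cat > tf.py <<'E'
from m import *
def frame(c):
    L=table(c)
    def X(a,b):
        s=np.linalg.solve(np.c_[a[1],-b[1]],b[0]-a[0]);return a[0]+s[0]*a[1]
    cen=sum(X(L[a],L[b]) for a in("near","far") for b in("left","right"))/4
    a=np.mean([np.arctan2(L[k][1][1],L[k][1][0])%np.pi for k in("near","far","foot")])
    ex=np.array([np.sin(a),-np.cos(a)]);ey=np.array([np.cos(a),np.sin(a)])
    return cen-.005*ex+.095*ey,ex,ey,a,L
E
python3 - <<'E'
from tf import *
c=cam("top");o,ex,ey,a,L=frame(c);np.savez("f.npz",o=o,ex=ex,ey=ey,a=a)
T=lambda P:np.round(np.c_[(P[:,:2]-o)@ex,(P[:,:2]-o)@ey]*1000,1)
print(o,ex,ey,a-np.pi/2)
for k in("near","far","foot","left","right"):print(k,T(L[k][0][None]))
# throat from zoom image
z=np.array([(248,148),(232,265),(324,275),(336,205)])/3.4+[180,140];print("throat rim",T(ray(c,z,.07)))
z=np.array([(207,146),(206,180),(166,178)])/3.4+[180,140];print("stop top",T(ray(c,z,.106)))
z=np.array([(424,201),(412,249),(693,312),(702,263)])/3.4+[180,140];print("blank corners",T(ray(c,z,.088)))
s=cam("side")
z=np.array([(165,247),(217,248),(222,463),(158,461)])/3.3+[245,150];print("side blank",T(ray(s,z,.088)))
z=np.array([(184,138),(227,138)])/3.3+[245,150];print("side stop foot",T(ray(s,z,.07)))
z=np.array([(126,214),(125,165)])/3.3+[245,150];print("side throat",T(ray(s,z,.07)))
ob=get_obs();print(ob['t'],T(ob['eef_pos'][None]))
P=o+.0*ex-.1*ey
E
```

```text
[0.5784709  0.03076838] [ 0.98601484 -0.16665766] [0.16665766 0.98601484] -0.16743898
near [[-128.7 -199.7]]
far [[138.7 -75.1]]
foot [[  44.9 -267.6]]
left [[-39.8 238. ]]
right [[ -36.3 -428.4]]
throat rim [[ 39.   46.7]
 [-70.8  39.2]
 [-64.  -44.9]
 [  1.8 -43.3]]
stop top [[ 26.1  78.8]
 [ -4.5  73.4]
 [ -9.5 108.8]]
blank corners [[  17.1 -121.6]
 [ -28.2 -118.9]
 [ -36.8 -375.7]
 [   8.5 -377.1]]
side blank [[ -24.4 -120.6]
 [  23.3 -122.8]
 [  15.  -379.3]
 [ -33.5 -376.8]]
side stop foot [[-1.4 82.1]
 [43.8 81.2]]
side throat [[-61.3 -47.4]
 [-63.1  34.5]]
0.4 [[-395.4  526.5]]
```

```bash
cat > go.py <<'E'
from h import *
from scipy.spatial.transform import Rotation as Rn
def st():
    o=get_obs();q=o['tool_rot'];R=Rn.from_quat([q[1],q[2],q[3],q[0]]);return o,R
f=np.load("f.npz");fo,ex,ey=f["o"],f["ex"],f["ey"];fa=float(f["a"])
def tw(x,y,z): # table mm -> world
    p=fo+ex*x/1000+ey*y/1000;return np.array([p[0],p[1],z/1000+.07])
def target(p,ang=None):
    o,R=st();d=R.inv().apply(p-o['eef_pos'])/.025
    ang=fa if ang is None else ang
    Rt=Rn.from_matrix(np.c_[[np.sin(ang),-np.cos(ang),0],[np.cos(ang),np.sin(ang),0],[0,0,-1]]) 
    c=[Rt,Rt*Rn.from_euler('z',np.pi)]
    c=[Rn.from_matrix(np.c_[np.cross([np.cos(a),np.sin(a),0],[0,0,-1]),[np.cos(a),np.sin(a),0],[0,0,-1]]) for a in(ang,ang+np.pi)]
    v=min(((R.inv()*k).as_rotvec() for k in c),key=np.linalg.norm)
    print("t",o['t'],"pos",o['eef_pos'].round(4),"tab",(np.r_[(o['eef_pos'][:2]-fo)@ex,(o['eef_pos'][:2]-fo)@ey,o['eef_pos'][2]-.07]*1000).round(1),"F",o['contact_force'].round(1),"M",o['torque'].round(2),"g",round(o['gripper_width'],3))
    print("dp",d.round(3),"ang",(np.degrees(v)/5).round(3))
E
python3 - <<'E'
from go import *
target(np.array([.46,.2,.23]),fa-.033)
target(tw(-10.5,-349,60),fa-.033)
E
```

```text
Traceback (most recent call last):
  File "go.py", line 11, in target
    Rt=Rn.from_matrix(np.c_[[np.sin(ang),-np.cos(ang),0],[np.cos(ang),np.sin(ang),0],[0,0,-1]])
  File "scipy/spatial/transform/_rotation.pyx", line 1143, in scipy.spatial.transform._rotation.Rotation.from_matrix
ValueError: Non-positive determinant (left-handed or null coordinate frame) in rotation matrix 0: [[ 0.97997928  0.1990995   0.        ]
 [-0.1990995   0.97997928  0.        ]
 [ 0.          0.         -1.        ]].
```

```bash
sed -i '/Rt=Rn/d;/c=\[Rt,/d' go.py; python3 - <<'E'
from go import *
target(np.array([.46,.2,.23]),fa-.033)
target(tw(-10.5,-349,60),fa-.033)
E
```

```text
t 0.4 pos [0.2763 0.6158 0.2312] tab [-395.4  526.5  161.2] F [0.2 0.7 1.4] M [ 0.02 -0.   -0.01] g 1.006
dp [-13.512 -12.165   0.05 ] ang [-0.003 -0.    -2.537]
t 0.4 pos [0.2763 0.6158 0.2312] tab [-395.4  526.5  161.2] F [0.2 0.7 1.4] M [ 0.02 -0.   -0.01] g 1.006
dp [-23.714 -30.016   4.055] ang [-0.003 -0.    -2.537]
```

Request:
{"api": "jog_arm", "payload": {
  "dp": [
    [-1.4,-1.3,0],
    [-2.8,-2.6,0],
    [-4.2,-3.9,0],
    [-5.6,-5.2,0],
    [-7.0,-6.5,0]
  ],
  "angular": [
    [0,0,-0.5],
    [0,0,-1.0],
    [0,0,-1.5],
    [0,0,-2.0],
    [0,0,-2.54]
  ],
  "claw": [0,0,0,0,0]
}}

```text
t: 0.9
eef_pos: [0.37, 0.3942, 0.2315]
tool_rot: [0.0, 0.099, 0.995, 0.0]
contact_force: [1.2, -0.2, -0.3]
gripper_width: 0.145
```

```bash
python3 - <<'E'
from go import *
target(np.array([.46,.2,.23]),fa-.033)
target(tw(-10.5,-349,60),fa-.033)
E
```

```text
t 0.9 pos [0.37   0.3942 0.2315] tab [-266.1  323.6  161.5] F [ 1.2 -0.2 -0.3] M [-0.06 -0.06  0.02] g 0.145
dp [-5.058 -6.905  0.058] ang [0.006 0.003 0.025]
t 0.9 pos [0.37   0.3942 0.2315] tab [-266.1  323.6  161.5] F [ 1.2 -0.2 -0.3] M [-0.06 -0.06  0.02] g 0.145
dp [-11.047 -26.577   4.049] ang [0.006 0.003 0.025]
```

Request:
{"api": "jog_arm", "payload": {
  "dp": [
    [-0.9,-1.7,0],
    [-1.8,-3.4,0],
    [-2.7,-5.1,0],
    [-3.6,-6.8,0],
    [-4.5,-8.5,0]
  ],
  "angular": [
    [0,0,0],
    [0,0,0],
    [0,0,0],
    [0,0,0],
    [0,0,0]
  ],
  "claw": [0,0,0,0,0]
}}

```text
t: 1.4
eef_pos: [0.4378, 0.1635, 0.2317]
tool_rot: [0.0, 0.1, 0.995, 0.0]
contact_force: [0.4, 0.0, 0.3]
gripper_width: -0.0
```

Request:
{"api": "jog_arm", "payload": {
  "dp": [
    [-0.6,-1.8,0],
    [-1.2,-3.6,0],
    [-1.8,-5.4,0],
    [-2.4,-7.2,0],
    [-3.0,-9.0,0]
  ],
  "angular": [
    [0,0,0],
    [0,0,0],
    [0,0,0],
    [0,0,0],
    [0,0,0]
  ],
  "claw": [0,0,0,0,0]
}}

```text
t: 1.9
eef_pos: [0.4663, -0.072, 0.2317]
tool_rot: [0.001, 0.1, 0.995, 0.0]
contact_force: [2.0, 0.8, -0.2]
gripper_width: 0.001
```

```bash
python3 - <<'E'
from go import *
target(tw(-10.5,-349,60),fa-.033)
E
```

```text
t 1.9 pos [ 0.4663 -0.072   0.2317] tab [ -93.5 -120.   161.7] F [ 2.   0.8 -0.2] M [ 0.03 -0.11 -0.03] g 0.001
dp [-3.612 -9.049  4.068] ang [0.007 0.012 0.005]
```

Request:
{"api": "jog_arm", "payload": {
  "dp": [
    [-0.7,-1.8,0.2],
    [-1.4,-3.6,0.6],
    [-2.2,-5.4,1.0],
    [-2.9,-7.2,1.4],
    [-3.6,-9.0,1.8]
  ],
  "angular": [
    [0,0,0],
    [0,0,0],
    [0,0,0],
    [0,0,0],
    [0,0,0]
  ],
  "claw": [0,0,0,0,0]
}}

```text
t: 2.4
eef_pos: [0.5101, -0.3103, 0.186]
tool_rot: [0.0, 0.1, 0.995, 0.0]
contact_force: [1.3, 0.7, 0.0]
gripper_width: 0.002
```

Request:
{"api": "jog_arm", "payload": {
  "dp": [
    [0,0,0.5],
    [0,0,1.0],
    [0,0,1.6],
    [0,0,2.2],
    [0,0,2.2]
  ],
  "angular": [
    [0,0,0],
    [0,0,0],
    [0,0,0],
    [0,0,0],
    [0,0,0]
  ],
  "claw": [0,0,0,0,0]
}}

```text
t: 2.9
eef_pos: [0.5087, -0.3061, 0.1289]
tool_rot: [-0.002, 0.099, 0.995, 0.001]
contact_force: [-0.8, 0.2, 0.0]
gripper_width: -0.005
```

```bash
python3 - <<'E'
from go import *
target(tw(-10.5,-349,18),fa-.033)
c=cam("top");crop(c,180,140,410,270,3.4,"pics/topz2.png")
s=cam("side");crop(s,245,150,375,330,3.3,"pics/sidez2.png")
print(proj(s,tw(-10.5,-349,18)),proj(c,tw(-10.5,-349,18)))
E
```

```text
t 2.9 pos [ 0.5087 -0.3061  0.1289] tab [ -12.6 -343.8   58.9] F [-0.8  0.2  0. ] M [ 0.02  0.01 -0.03] g -0.005
dp [-0.099 -0.209  1.634] ang [ 0.019 -0.046  0.028]
[[301.72785078 281.2976316 ]] [[376.43925472 221.69669313]]
```

View pics/topz2.png

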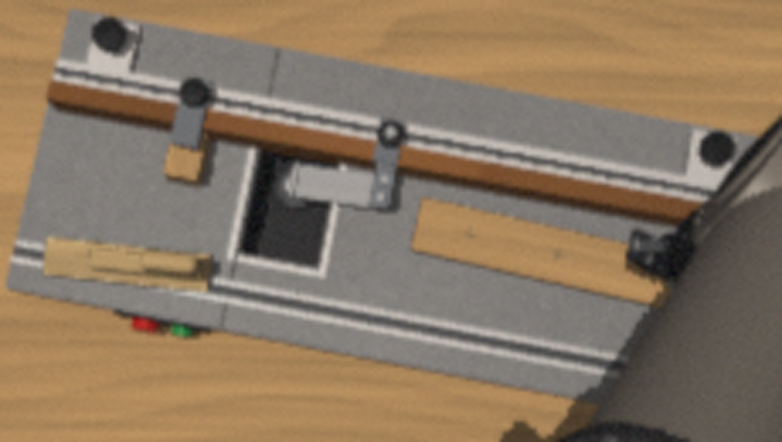

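View pics/sidez2.png

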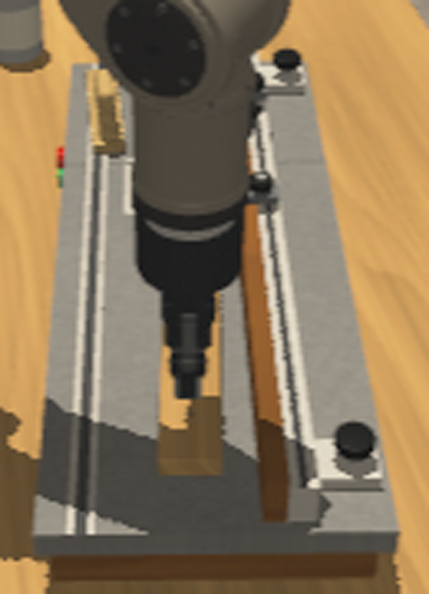

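Request:
{"api": "jog_arm", "payload": {
  "dp": [
    [0,-0.05,0.4],
    [0,-0.1,0.8],
    [0,-0.15,1.2],
    [0,-0.15,1.4],
    [0,-0.15,1.4]
  ],
  "angular": [
    [0,0,0],
    [0,0,0],
    [0,0,0],
    [0,0,0],
    [0,0,0]
  ],
  "claw": [0,0,0,0,0]
}}

```text
t: 3.5
eef_pos: [0.5083, -0.3119, 0.0952]
tool_rot: [-0.001, 0.1, 0.995, 0.0]
contact_force: [-0.3, 0.3, -0.8]
gripper_width: -0.001
```

Request:
{"api": "jog_arm", "payload": {
  "dp": [
    [0,0,0.1],
    [0,0,0.2],
    [0,0,0.2],
    [0,0,0.2],
    [0,0,0.2]
  ],
  "angular": [
    [0,0,0],
    [0,0,0],
    [0,0,0],
    [0,0,0],
    [0,0,0]
  ],
  "claw": [0,0,0,0,0]
}}

```text
t: 4.0
eef_pos: [0.5091, -0.3122, 0.0915]
tool_rot: [0.0, 0.1, 0.995, -0.0]
contact_force: [0.7, -0.3, 0.2]
gripper_width: -0.001
```

```bash
python3 - <<'E'
from go import *
target(tw(-10.5,-349,18),fa-.033)
E
```

```text
t 4.0 pos [ 0.5091 -0.3122  0.0915] tab [ -11.2 -349.8   21.5] F [ 0.7 -0.3  0.2] M [-0.03  0.    0.02] g -0.001
dp [-0.029  0.031  0.139] ang [-0.     0.004  0.003]
```

Request:
{"api": "jog_arm", "payload": {
  "dp": [
    [0,0,0.05],
    [0,0,0.1],
    [0,0,0.15],
    [0,0,0.15],
    [0,0,0.15]
  ],
  "angular": [
    [0,0,0],
    [0,0,0],
    [0,0,0],
    [0,0,0],
    [0,0,0]
  ],
  "claw": [0,0,0,0,0]
}}

```text
t: 4.5
eef_pos: [0.509, -0.3122, 0.0881]
tool_rot: [0.0, 0.1, 0.995, 0.0]
contact_force: [-1.9, 1.0, 7.4]
gripper_width: -0.0
```

Request:
{"api": "jog_arm", "payload": {
  "dp": [
    [0,0,0.05],
    [0,0,0.1],
    [0,0,0.1],
    [0,0,0.1],
    [0,0,0.1]
  ],
  "angular": [
    [0,0,0],
    [0,0,0],
    [0,0,0],
    [0,0,0],
    [0,0,0]
  ],
  "claw": [0,0,0,0,0]
}}

```text
t: 5.0
eef_pos: [0.5091, -0.3122, 0.088]
tool_rot: [0.001, 0.1, 0.995, 0.001]
contact_force: [-8.9, 6.3, 27.9]
gripper_width: -0.004
```

```bash
python3 - <<'E'
from go import *
target(tw(-10.5,-349,18),fa-.033)
E
```

```text
t 5.0 pos [ 0.5091 -0.3122  0.088 ] tab [ -11.3 -349.7   18. ] F [-8.9  6.3 27.9] M [1.43 1.89 0.02] g -0.004
dp [-0.03   0.031  0.001] ang [ 0.02   0.01  -0.002]
```

Request:
{"api": "jog_arm", "payload": {
  "dp": [
    [0,0,-0.03],
    [0,0,-0.03],
    [0,0,-0.03],
    [0,0,-0.03],
    [0,0,-0.03]
  ],
  "angular": [
    [0,0,0],
    [0,0,0],
    [0,0,0],
    [0,0,0],
    [0,0,0]
  ],
  "claw": [0,0,0,0,0]
}}

```text
t: 5.5
eef_pos: [0.509, -0.3122, 0.0881]
tool_rot: [0.0, 0.1, 0.995, 0.001]
contact_force: [-6.5, 4.5, 21.8]
gripper_width: 0.001
```

```bash
python3 - <<'E'
from go import *
target(tw(-10.5,-349,18),fa-.033)
E
```

```text
t 5.5 pos [ 0.509  -0.3122  0.0881] tab [ -11.3 -349.7   18.1] F [-6.5  4.5 21.8] M [ 1.11  1.45 -0.04] g 0.001
dp [-0.032  0.031  0.002] ang [ 0.015  0.007 -0.001]
```

Request:
{"api": "jog_arm", "payload": {
  "dp": [
    [-0.1,0,0],
    [-0.2,0,0],
    [-0.3,0,0],
    [-0.4,0,0],
    [-0.5,0,0]
  ],
  "angular": [
    [0,0,0],
    [0,0,0],
    [0,0,0],
    [0,0,0],
    [0,0,0]
  ],
  "claw": [0,0,0,0,0]
}}

```text
t: 6.0
eef_pos: [0.5198, -0.3155, 0.088]
tool_rot: [-0.001, 0.1, 0.995, 0.0]
contact_force: [-10.7, 3.5, 24.0]
gripper_width: -0.001
```

```bash
python3 - <<'E'
from go import *
target(tw(15,-349,18))
c=cam("top");crop(c,180,140,410,270,3.4,"pics/topz3.png")
s=cam("side");crop(s,245,150,375,330,3.3,"pics/sidez3.png")
E
```

```text
t 6.0 pos [ 0.5198 -0.3155  0.088 ] tab [-2.000e-01 -3.512e+02  1.800e+01] F [-10.7   3.5  24. ] M [0.84 2.3  0.08] g -0.001
dp [-0.603  0.108  0.001] ang [ 0.007 -0.017 -0.388]
```

View pics/topz3.png

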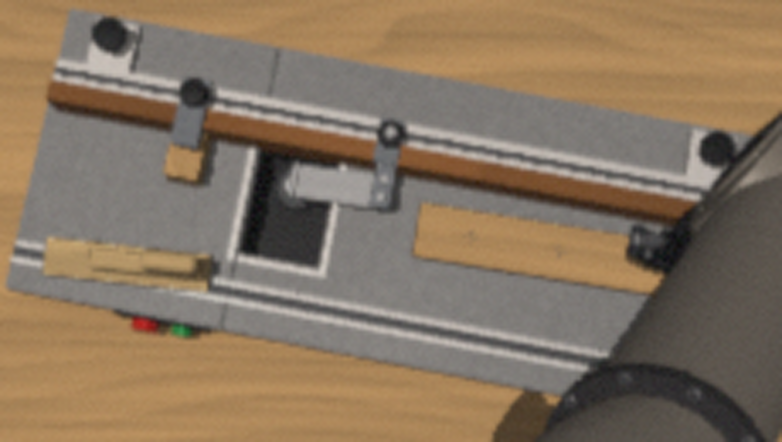

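View pics/sidez3.png

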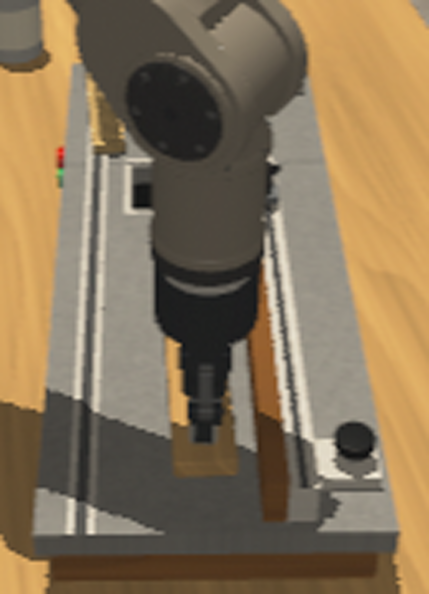

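Request:
{"api": "jog_arm", "payload": {
  "dp": [
    [0,0,-0.4],
    [0,0,-0.8],
    [0.1,1.4,-0.8],
    [0.1,2.8,-0.8],
    [0.1,4.0,-0.8]
  ],
  "angular": [
    [0,0,0],
    [0,0,0],
    [0,0,-0.1],
    [0,0,-0.2],
    [0,0,-0.38]
  ],
  "claw": [0,0,0,0,0]
}}

```text
t: 6.6
eef_pos: [0.5392, -0.2144, 0.1061]
tool_rot: [0.0, 0.083, 0.997, 0.0]
contact_force: [-0.2, -0.1, 0.1]
gripper_width: 0.004
```

```bash
python3 - <<'E'
from go import *
c=cam("top");crop(c,180,140,410,270,3.4,"pics/topz4.png")
s=cam("side");crop(s,245,150,375,330,3.3,"pics/sidez4.png")
target(tw(-2,-252,18))
E
```

```text
t 6.7 pos [ 0.5405 -0.2104  0.1057] tab [   2.7 -244.1   35.7] F [-0.3  0.3 -0. ] M [0.   0.   0.01] g 0.002
dp [ 0.192 -0.315  0.706] ang [ 0.035 -0.001  0.094]
```

View pics/topz4.png

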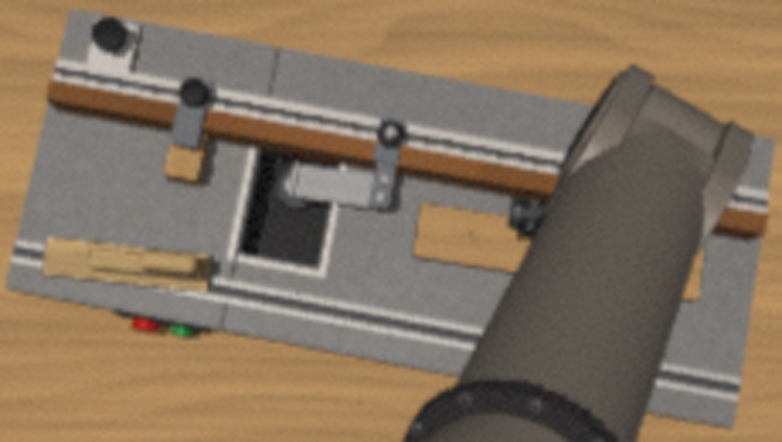

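View pics/sidez4.png

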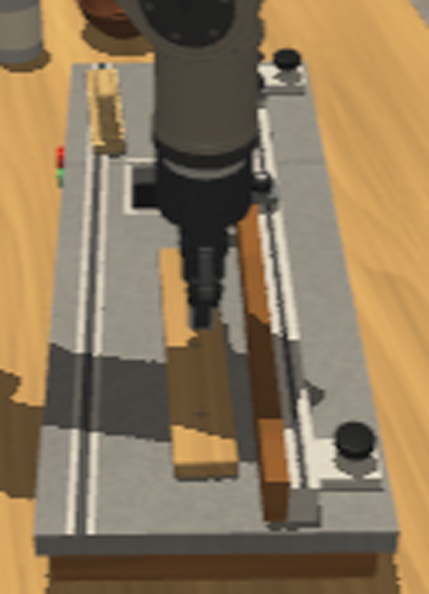

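Request:
{"api": "jog_arm", "payload": {
  "dp": [
    [0.1,-0.15,0.2],
    [0.2,-0.3,0.4],
    [0.2,-0.3,0.6],
    [0.2,-0.3,0.7],
    [0.2,-0.3,0.74]
  ],
  "angular": [
    [0,0,0],
    [0,0,0],
    [0,0,0],
    [0,0,0],
    [0,0,0]
  ],
  "claw": [0,0,0,0,0]
}}

```text
t: 7.2
eef_pos: [0.5313, -0.2243, 0.0881]
tool_rot: [-0.001, 0.085, 0.996, 0.0]
contact_force: [-7.8, 1.5, 22.9]
gripper_width: -0.0
```

Request:
{"api": "jog_arm", "payload": {
  "dp": [
    [0,0,0.03],
    [0,0,0.05],
    [0,0,0.05],
    [0,0,0.05],
    [0,0,0.05]
  ],
  "angular": [
    [0,0,0],
    [0,0,0],
    [0,0,0],
    [0,0,0],
    [0,0,0]
  ],
  "claw": [0,0,0,0,0]
}}

```text
t: 7.7
eef_pos: [0.5314, -0.2243, 0.088]
tool_rot: [-0.0, 0.085, 0.996, 0.0]
contact_force: [-9.7, 1.6, 24.1]
gripper_width: -0.0
```

```bash
python3 - <<'E'
from go import *
target(tw(15,-252,18))
E
```

```text
t 7.7 pos [ 0.5314 -0.2243  0.088 ] tab [  -4.  -259.3   18. ] F [-9.7  1.6 24.1] M [0.44 2.15 0.01] g -0.0
dp [-0.758  0.295  0.001] ang [ 0.005 -0.011 -0.024]
```

Request:
{"api": "jog_arm", "payload": {
  "dp": [
    [-0.12,0,0],
    [-0.24,0,0],
    [-0.36,0,0],
    [-0.48,0,0],
    [-0.6,0,0]
  ],
  "angular": [
    [0,0,0],
    [0,0,0],
    [0,0,0],
    [0,0,0],
    [0,0,0]
  ],
  "claw": [0,0,0,0,0]
}}

```text
t: 8.2
eef_pos: [0.5455, -0.2269, 0.088]
tool_rot: [-0.001, 0.085, 0.996, 0.0]
contact_force: [-13.5, 3.6, 27.3]
gripper_width: 0.003
```

```bash
python3 - <<'E'
from go import *
target(tw(15,-252,18))
E
```

```text
t 8.2 pos [ 0.5455 -0.2269  0.088 ] tab [  10.4 -259.5   18. ] F [-13.5   3.6  27.3] M [0.75 3.1  0.03] g 0.003
dp [-0.184  0.302  0.   ] ang [ 0.005 -0.028 -0.023]
```

Request:
{"api": "jog_arm", "payload": {
  "dp": [
    [-0.08,0,0],
    [-0.16,0,0],
    [-0.24,0,0],
    [-0.32,0,0],
    [-0.32,0,0]
  ],
  "angular": [
    [0,0,0],
    [0,0,0],
    [0,0,0],
    [0,0,0],
    [0,0,0]
  ],
  "claw": [0,0,0,0,0]
}}

```text
t: 8.7
eef_pos: [0.5506, -0.2272, 0.088]
tool_rot: [-0.004, 0.085, 0.996, 0.002]
contact_force: [-19.3, 7.1, 34.6]
gripper_width: 0.002
```

```bash
python3 - <<'E'
from go import *
target(tw(15,-252,18))
c=cam("top");crop(c,180,140,410,270,3.4,"pics/topz5.png")
s=cam("side");crop(s,245,150,375,330,3.3,"pics/sidez5.png")
E
```

```text
t 8.7 pos [ 0.5506 -0.2272  0.088 ] tab [  15.5 -259.    18. ] F [-19.3   7.1  34.6] M [ 1.42  4.4  -0.08] g 0.002
dp [ 0.022  0.282 -0.   ] ang [ 0.029 -0.094 -0.033]
```

View pics/topz5.png

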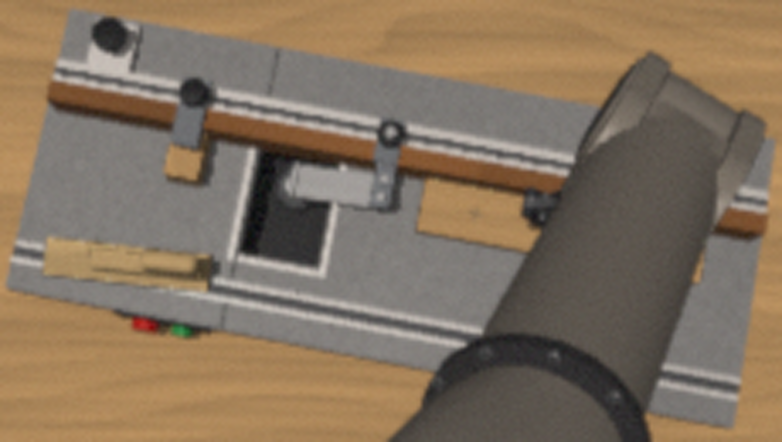

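View pics/sidez5.png

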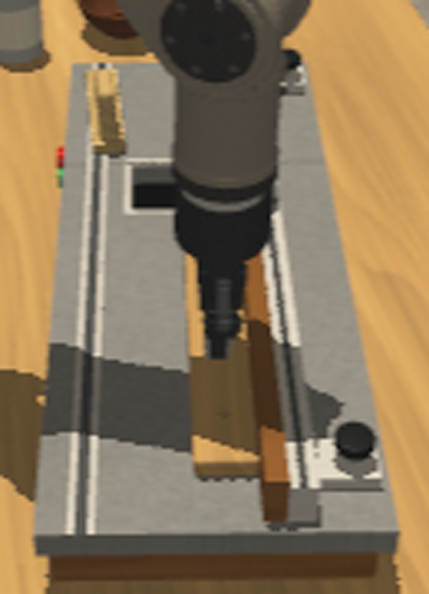

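Request:
{"api": "jog_arm", "payload": {
  "dp": [
    [-0.05,0,-0.06],
    [-0.1,0,-0.06],
    [-0.15,0,-0.08],
    [-0.2,0,-0.1],
    [-0.2,0,-0.1]
  ],
  "angular": [
    [0,0,0],
    [0,0,0],
    [0,0,0],
    [0,0,0],
    [0,0,0]
  ],
  "claw": [0,0,0,0,0]
}}

```text
t: 9.3
eef_pos: [0.5567, -0.2281, 0.0881]
tool_rot: [-0.003, 0.084, 0.996, 0.001]
contact_force: [-8.9, 1.4, 9.4]
gripper_width: -0.004
```

Request:
{"api": "jog_arm", "payload": {
  "dp": [
    [0,0,-0.5],
    [0.1,0,-1.0],
    [0.15,-1.2,-1.0],
    [0.15,-2.5,-1.0],
    [0.15,-3.2,-1.0]
  ],
  "angular": [
    [0,0,0],
    [0,0,0],
    [0,0,0],
    [0,0,0],
    [0,0,0]
  ],
  "claw": [0,0,0,0,0]
}}

```text
t: 9.8
eef_pos: [0.5429, -0.309, 0.1149]
tool_rot: [0.001, 0.085, 0.996, -0.001]
contact_force: [-0.1, -0.3, -0.0]
gripper_width: 0.003
```

```bash
python3 - <<'E'
from go import *
c=cam("top");crop(c,180,140,410,270,3.4,"pics/topz6.png")
s=cam("side");crop(s,245,150,375,330,3.3,"pics/sidez6.png")
target(tw(13,-344,18))
E
```

```text
t 9.9 pos [ 0.5423 -0.3092  0.1144] tab [  21.  -341.2   44.4] F [-0.   0.6  0. ] M [ 0.03 -0.02  0.01] g 0.003
dp [ 0.321 -0.109  1.056] ang [-0.023  0.016 -0.05 ]
```

View pics/topz6.png

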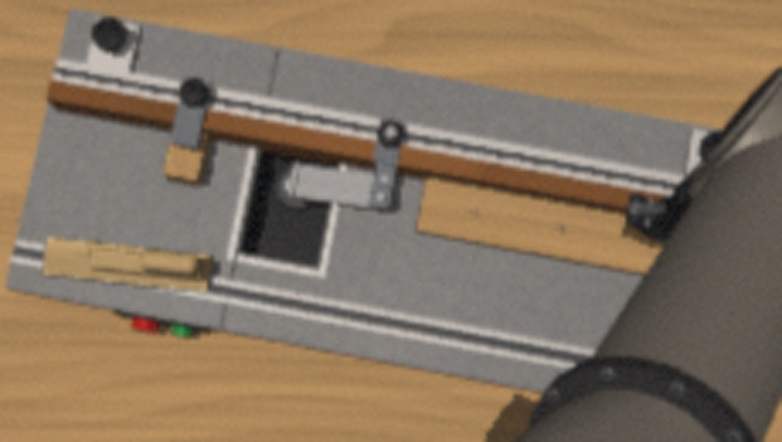

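View pics/sidez6.png

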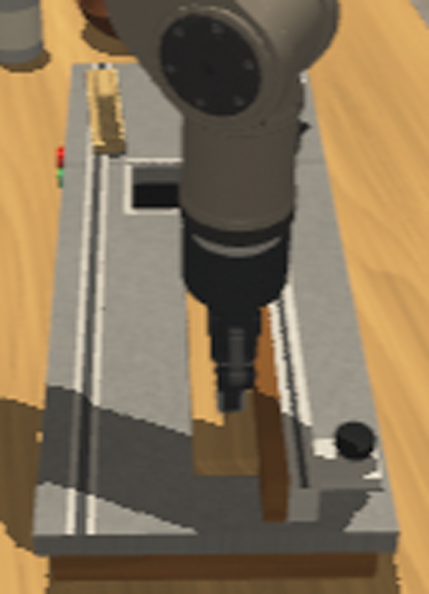

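```bash
python3 - <<'E'
from m import *
from go import *
T=lambda P:np.c_[(P[:,:2]-fo)@ex,(P[:,:2]-fo)@ey]*1000
c=cam("top");h=lab(c)
m=((h[...,1]>80)&(h[...,2]>125)).astype(np.uint8)
lo=[];up=[];ft=[]
for u in range(306,360):
    r=np.where(m[180:235,u])[0]+180; k=max(np.split(r,np.where(np.diff(r)>1)[0]+1),key=len); lo.append((u,k[-1]+.5)); up.append((u,k[0]-.5))
for n,p in(("near",lo),("far",up)):
    q,v=fl(T(ray(c,p,.088)));print(n,q,-v[0]/v[1])
r=[np.where(m[v,290:350])[0] for v in range(196,206)]
print("nose",T(ray(c,[(290+k[0]-.5,v) for k,v in zip(r,range(196,206))],.088)).mean(0))
E
```

```text
near [  -9.749418 -212.84848 ] 0.00037486953
far [  39.125145 -203.48076 ] -0.0021546676
nose [  11.92264615 -117.49654197]
```

Request:
{"api": "jog_arm", "payload": {
  "dp": [
    [0.12,-0.1,0.3],
    [0.25,-0.2,0.6],
    [0.25,-0.2,0.9],
    [0.25,-0.2,1.05],
    [0.25,-0.2,1.1]
  ],
  "angular": [
    [0,0,0],
    [0,0,0],
    [0,0,0],
    [0,0,0],
    [0,0,0]
  ],
  "claw": [0,0,0,0,0]
}}

```text
t: 10.45
eef_pos: [0.5355, -0.3085, 0.088]
tool_rot: [-0.001, 0.083, 0.997, 0.001]
contact_force: [-12.0, 8.4, 35.2]
gripper_width: -0.004
```

```bash
python3 - <<'E'
from go import *
target(tw(15,-347,18))
E
```

```text
t 10.45 pos [ 0.5355 -0.3085  0.088 ] tab [  14.1 -341.7   18. ] F [-12.    8.4  35.2] M [ 1.92  2.76 -0.03] g -0.004
dp [-0.034 -0.212 -0.001] ang [ 0.031 -0.022  0.008]
```

Request:
{"api": "jog_arm", "payload": {
  "dp": [
    [0,0.1,-0.06],
    [0,0.3,-0.06],
    [0,0.5,-0.06],
    [0,0.7,-0.06],
    [0,0.9,-0.06]
  ],
  "angular": [
    [0,0,0],
    [0,0,0],
    [0,0,0],
    [0,0,0],
    [0,0,0]
  ],
  "claw": [0,0,0,0,0]
}}

```text
t: 10.95
eef_pos: [0.5395, -0.2894, 0.0881]
tool_rot: [0.0, 0.084, 0.996, -0.002]
contact_force: [-3.0, -4.9, 7.7]
gripper_width: 0.002
```

```bash
python3 - <<'E'
from go import *
target(tw(15,-144,18))
E
```

```text
t 10.95 pos [ 0.5395 -0.2894  0.0881] tab [  14.9 -322.2   18.1] F [-3.  -4.9  7.7] M [-1.06  0.78  0.04] g 0.002
dp [ 4.000e-03  7.127e+00 -1.600e-02] ang [-0.034  0.011 -0.01 ]
```

Request:
{"api": "jog_arm", "payload": {
  "dp": [
    [0,0.1,0.05],
    [-0.01,0.3,0.07],
    [-0.02,0.5,0.07],
    [-0.02,0.7,0.07],
    [-0.02,0.9,0.07]
  ],
  "angular": [
    [0,0,0],
    [0,0,0],
    [0,0,0],
    [0,0,0],
    [0,0,0]
  ],
  "claw": [0,0,0,0,0]
}}

```text
t: 11.45
eef_pos: [0.5426, -0.2715, 0.0881]
tool_rot: [0.001, 0.086, 0.996, -0.004]
contact_force: [-9.5, -11.2, 19.5]
gripper_width: 0.0
```

```bash
python3 - <<'E'
from go import *
target(tw(15,-144,18))
E
```

```text
t 11.45 pos [ 0.5426 -0.2715  0.0881] tab [  15.  -304.    18.1] F [ -9.5 -11.2  19.5] M [-2.42  2.07  0.05] g 0.0
dp [ 0.025  6.4   -0.043] ang [-0.081  0.023 -0.046]
```

```bash
cat > nose.py <<'E'
from m import *
from go import *
T=lambda P:np.c_[(P[:,:2]-fo)@ex,(P[:,:2]-fo)@ey]*1000
def look(tag):
    c=cam("top");crop(c,180,140,410,270,3.4,f"pics/top{tag}.png")
    s=cam("side");crop(s,245,150,375,330,3.3,f"pics/side{tag}.png")
    target(tw(15,-144,18)); return c,s
E
python3 - <<'E'
from nose import *
look("A")
E
```

```text
t 11.55 pos [ 0.5427 -0.2706  0.0881] tab [  15.  -303.1   18.1] F [-9.6 -8.3 20.2] M [-1.98  2.09  0.  ] g 0.002
dp [ 0.02   6.366 -0.037] ang [-0.072  0.019 -0.036]
```

View pics/topA.png

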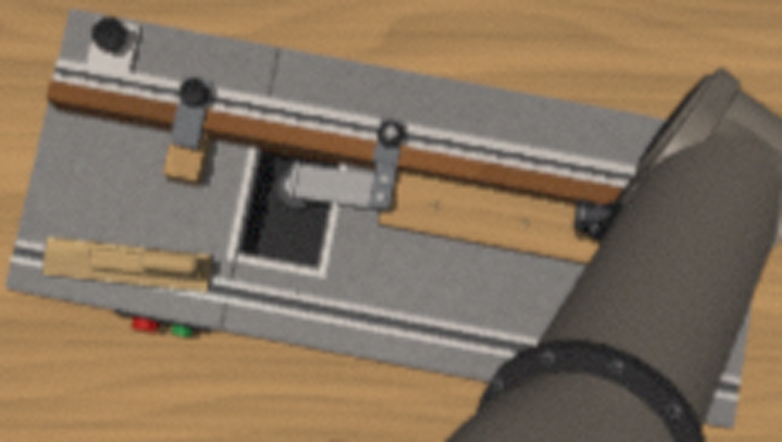

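View pics/sideA.png

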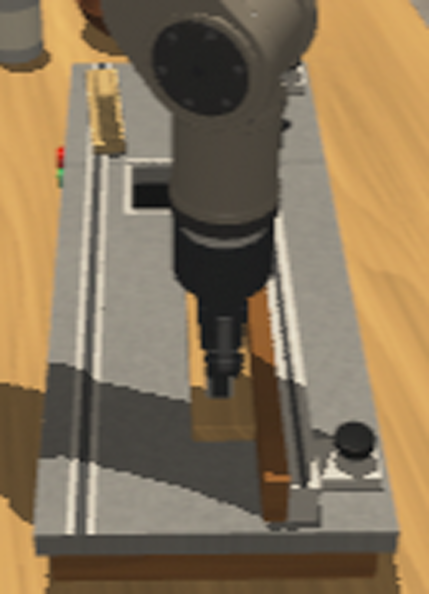

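Request:
{"api": "jog_arm", "payload": {
  "dp": [
    [0.03,0.1,0.02],
    [0.06,0.25,0.03],
    [0.06,0.4,0.03],
    [0.06,0.55,0.03],
    [0.06,0.7,0.03]
  ],
  "angular": [
    [0,0,0],
    [0,0,0],
    [0,0,0],
    [0,0,0],
    [0,0,0]
  ],
  "claw": [0,0,0,0,0]
}}

```text
t: 12.05
eef_pos: [0.5454, -0.2544, 0.088]
tool_rot: [0.002, 0.086, 0.996, -0.004]
contact_force: [-8.7, -11.3, 21.9]
gripper_width: 0.002
```

```bash
python3 - <<'E'
from nose import *
look("B")
E
```

```text
t 12.15 pos [ 0.5455 -0.2538  0.088 ] tab [  14.9 -286.    18. ] F [-8.5 -9.4 21.8] M [-2.24  1.69 -0.  ] g -0.002
dp [ 0.015  5.681 -0.037] ang [-0.077  0.052 -0.037]
```

View pics/topB.png

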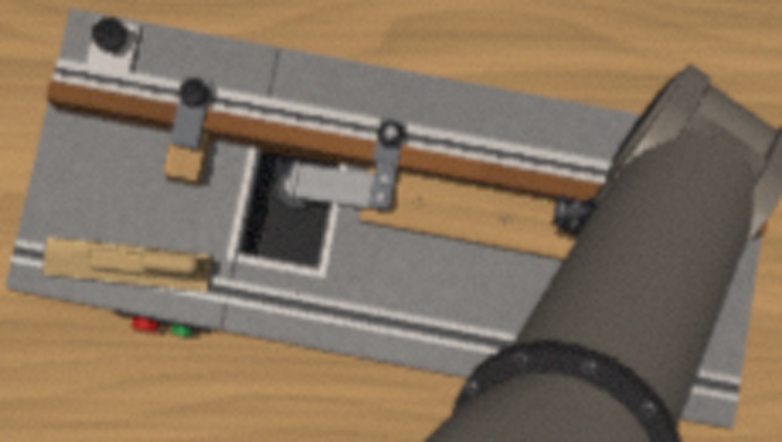

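Request:
{"api": "jog_arm", "payload": {
  "dp": [
    [0,0.15,0],
    [0,0.35,0],
    [0,0.55,0],
    [0,0.75,0],
    [0,0.95,0]
  ],
  "angular": [
    [0,0,0],
    [0,0,0],
    [0,0,0],
    [0,0,0],
    [0,0,0]
  ],
  "claw": [0,0,0,0,0]
}}

```text
t: 12.65
eef_pos: [0.5494, -0.2311, 0.0881]
tool_rot: [0.002, 0.086, 0.996, -0.004]
contact_force: [-8.0, -11.6, 23.9]
gripper_width: 0.003
```

```bash
python3 - <<'E'
from nose import *
look("C")
E
```

```text
t 12.75 pos [ 0.5495 -0.2302  0.0881] tab [  14.9 -262.2   18.1] F [ -8.8 -10.   23. ] M [-2.28  1.78  0.  ] g -0.001
dp [ 0.012  4.727 -0.028] ang [-0.074  0.05  -0.037]
```

View pics/topC.png

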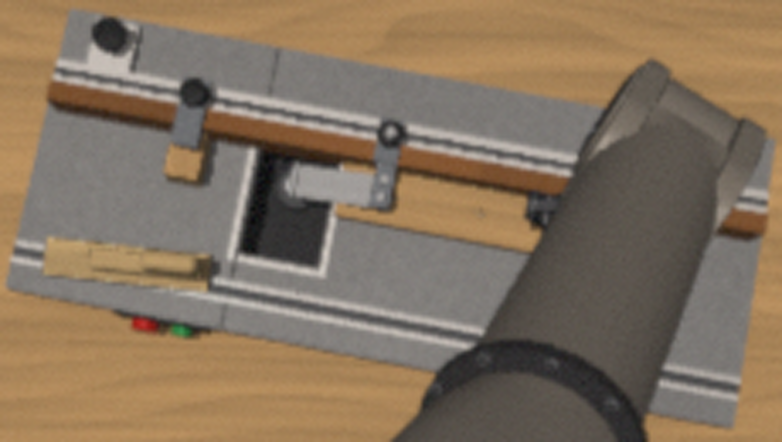

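Request:
{"api": "jog_arm", "payload": {
  "dp": [
    [0,0.15,0.02],
    [0,0.35,0.02],
    [0,0.5,0.02],
    [0,0.65,0.02],
    [0,0.8,0.02]
  ],
  "angular": [
    [0,0,0],
    [0,0,0],
    [0,0,0],
    [0,0,0],
    [0,0,0]
  ],
  "claw": [0,0,0,0,0]
}}

```text
t: 13.25
eef_pos: [0.5525, -0.2126, 0.088]
tool_rot: [0.002, 0.086, 0.996, -0.004]
contact_force: [-11.4, -13.9, 26.8]
gripper_width: -0.001
```

```bash
python3 - <<'E'
from nose import *
look("D")
E
```

```text
t 13.35 pos [ 0.5526 -0.212   0.088 ] tab [  14.9 -243.7   18. ] F [-10.4 -11.7  27. ] M [-2.91  2.26 -0.04] g -0.0
dp [ 0.015  3.988 -0.029] ang [-0.087  0.054 -0.051]
```

View pics/topD.png

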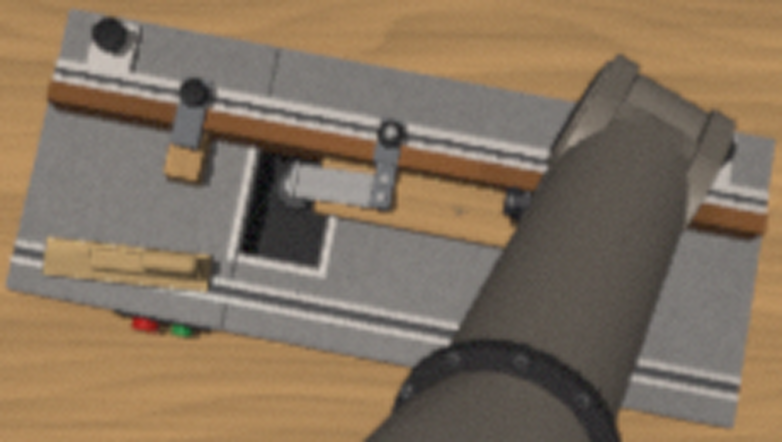

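Request:
{"api": "jog_arm", "payload": {
  "dp": [
    [0,0.15,0],
    [0,0.35,0],
    [0,0.55,0],
    [0,0.75,0],
    [0,0.9,0]
  ],
  "angular": [
    [0,0,0],
    [0,0,0],
    [0,0,0],
    [0,0,0],
    [0,0,0]
  ],
  "claw": [0,0,0,0,0]
}}

```text
t: 13.85
eef_pos: [0.5558, -0.193, 0.088]
tool_rot: [0.002, 0.087, 0.996, -0.006]
contact_force: [-10.8, -19.7, 25.9]
gripper_width: -0.003
```

```bash
python3 - <<'E'
from nose import *
look("E")
E
```

```text
t 13.95 pos [ 0.5559 -0.1923  0.088 ] tab [  14.9 -223.7   18. ] F [-10.7 -17.8  26.8] M [-4.14  2.38  0.03] g 0.002
dp [ 0.015  3.187 -0.032] ang [-0.117  0.059 -0.072]
```

View pics/topE.png

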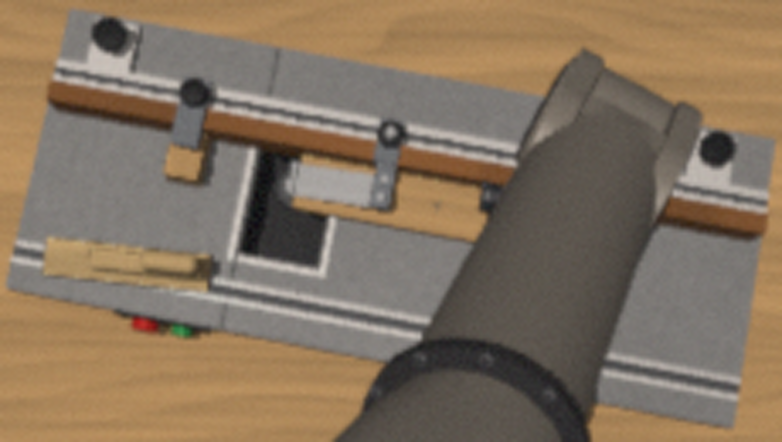

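View pics/sideE.png

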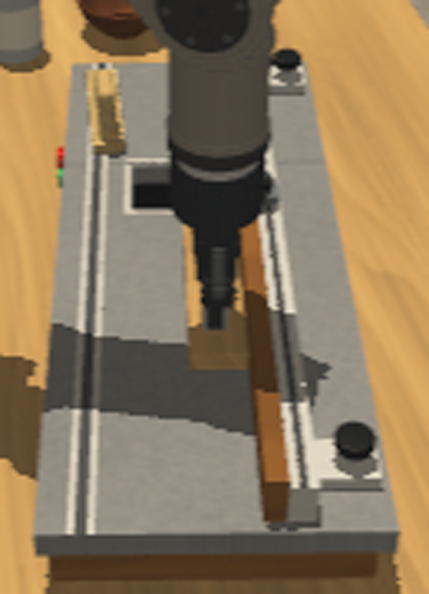

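Request:
{"api": "jog_arm", "payload": {
  "dp": [
    [0.03,0.1,0.02],
    [0.06,0.25,0.02],
    [0.06,0.4,0.02],
    [0.06,0.55,0.02],
    [0.06,0.7,0.02]
  ],
  "angular": [
    [0,0,0],
    [0,0,0],
    [0,0,0],
    [0,0,0],
    [0,0,0]
  ],
  "claw": [0,0,0,0,0]
}}

```text
t: 14.45
eef_pos: [0.5587, -0.1749, 0.088]
tool_rot: [0.003, 0.087, 0.996, -0.005]
contact_force: [-9.2, -19.3, 27.7]
gripper_width: 0.0
```

```bash
python3 - <<'E'
from nose import *
look("F")
E
```

```text
t 14.55 pos [ 0.5589 -0.1742  0.088 ] tab [  14.8 -205.4   18. ] F [ -8.4 -17.1  29.1] M [-3.94  1.85 -0.07] g 0.004
dp [ 0.008  2.457 -0.023] ang [-0.106  0.087 -0.066]
```

View pics/topF.png

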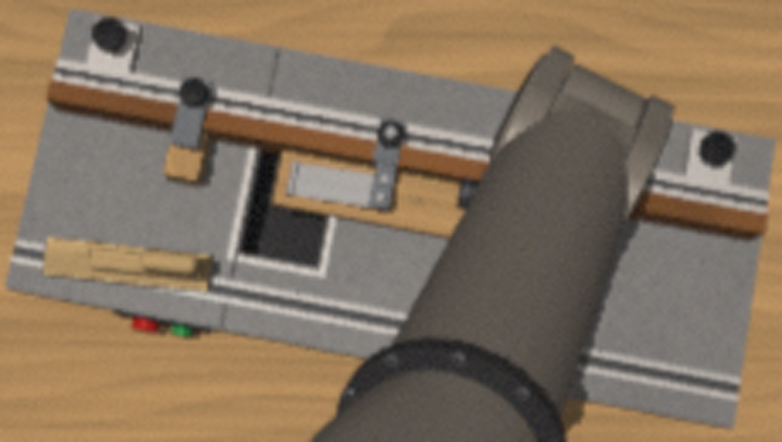

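Request:
{"api": "jog_arm", "payload": {
  "dp": [
    [0,0.1,0],
    [0,0.2,0],
    [0,0.35,0],
    [0,0.5,0],
    [0,0.65,0]
  ],
  "angular": [
    [0,0,0],
    [0,0,0],
    [0,0,0],
    [0,0,0],
    [0,0,0]
  ],
  "claw": [0,0,0,0,0]
}}

```text
t: 15.05
eef_pos: [0.5614, -0.159, 0.088]
tool_rot: [0.003, 0.087, 0.996, -0.005]
contact_force: [-8.9, -19.6, 28.2]
gripper_width: -0.001
```

```bash
python3 - <<'E'
from nose import *
look("G")
E
```

```text
t 15.15 pos [ 0.5615 -0.1584  0.088 ] tab [  14.8 -189.3   18. ] F [ -9.7 -18.4  29.2] M [-4.07  1.99  0.  ] g -0.002
dp [ 0.004  1.812 -0.017] ang [-0.105  0.084 -0.068]
```

View pics/topG.png

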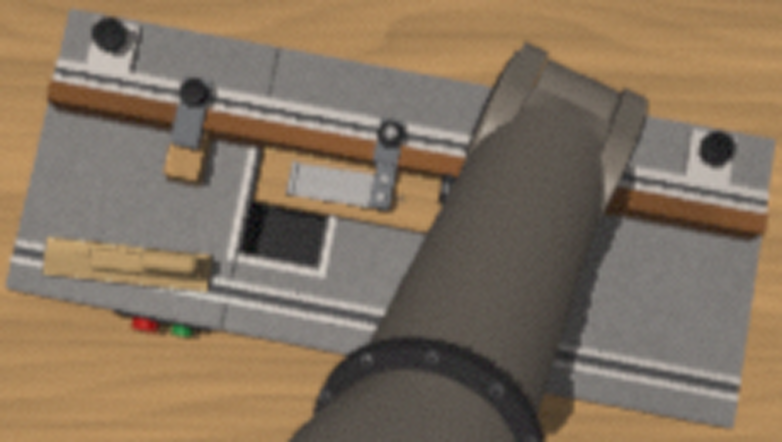

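Request:
{"api": "jog_arm", "payload": {
  "dp": [
    [0,0.1,0],
    [0,0.25,0],
    [0,0.4,0],
    [0,0.55,0],
    [0,0.65,0]
  ],
  "angular": [
    [0,0,0],
    [0,0,0],
    [0,0,0],
    [0,0,0],
    [0,0,0]
  ],
  "claw": [0,0,0,0,0]
}}

```text
t: 15.65
eef_pos: [0.5641, -0.143, 0.088]
tool_rot: [0.003, 0.087, 0.996, -0.005]
contact_force: [-9.5, -19.6, 30.3]
gripper_width: -0.001
```

```bash
python3 - <<'E'
from nose import *
look("H")
E
```

```text
t 15.75 pos [ 0.5642 -0.1426  0.088 ] tab [  14.8 -173.3   18. ] F [ -9.3 -18.7  31.5] M [-4.24  2.07 -0.  ] g 0.002
dp [ 1.000e-03  1.173e+00 -1.100e-02] ang [-0.105  0.082 -0.071]
```

View pics/topH.png

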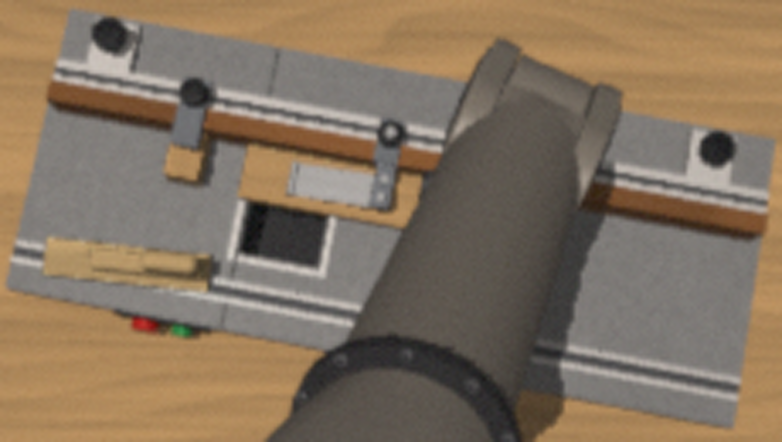

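Request:
{"api": "jog_arm", "payload": {
  "dp": [
    [0,0.05,0],
    [0,0.1,0],
    [0,0.15,0],
    [0,0.25,0],
    [0,0.35,0]
  ],
  "angular": [
    [0,0,0],
    [0,0,0],
    [0,0,0],
    [0,0,0],
    [0,0,0]
  ],
  "claw": [0,0,0,0,0]
}}

```text
t: 16.25
eef_pos: [0.5655, -0.1347, 0.088]
tool_rot: [0.003, 0.087, 0.996, -0.005]
contact_force: [-8.2, -20.3, 30.2]
gripper_width: 0.001
```

Request:
{"api": "jog_arm", "payload": {
  "dp": [
    [0,0.1,0],
    [0,0.2,-0.01],
    [0,0.35,-0.01],
    [0,0.5,-0.01],
    [0,0.6,-0.01]
  ],
  "angular": [
    [0,0,0],
    [0,0,0],
    [0,0,0],
    [0,0,0],
    [0,0,0]
  ],
  "claw": [0,0,0,0,0]
}}

```text
t: 16.75
eef_pos: [0.5681, -0.1191, 0.088]
tool_rot: [0.003, 0.087, 0.996, -0.005]
contact_force: [-9.7, -19.4, 29.9]
gripper_width: -0.005
```

```bash
python3 - <<'E'
from nose import *
look("I")
E
```

```text
t 16.85 pos [ 0.5682 -0.1187  0.088 ] tab [  14.8 -149.1   18. ] F [ -8.3 -18.1  30. ] M [-4.19  1.94  0.01] g 0.001
dp [-0.008  0.205 -0.002] ang [-0.097  0.075 -0.069]
```

View pics/topI.png

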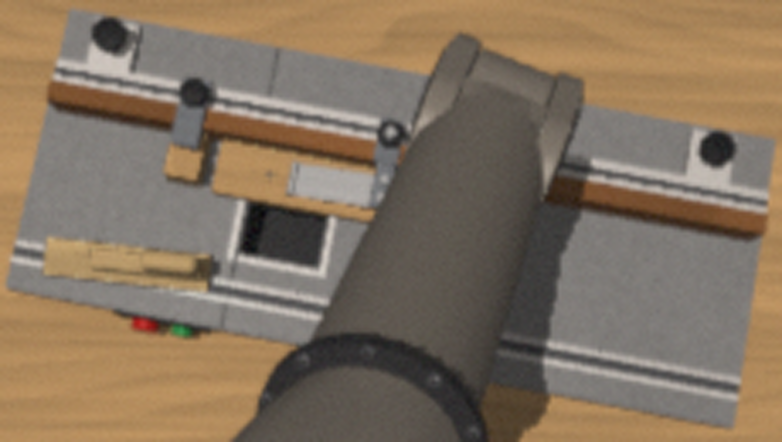

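Request:
{"api": "jog_arm", "payload": {
  "dp": [
    [0,0.08,0],
    [0,0.16,0],
    [0,0.24,0],
    [0,0.32,0],
    [0,0.38,0]
  ],
  "angular": [
    [0,0,0],
    [0,0,0],
    [0,0,0],
    [0,0,0],
    [0,0,0]
  ],
  "claw": [0,0,0,0,0]
}}

```text
t: 17.35
eef_pos: [0.5697, -0.11, 0.088]
tool_rot: [0.003, 0.087, 0.996, -0.005]
contact_force: [-9.1, -20.5, 30.1]
gripper_width: 0.002
```

```bash
python3 - <<'E'
from nose import *
look("J")
E
```

```text
t 17.45 pos [ 0.5697 -0.1097  0.088 ] tab [  14.8 -139.9   18. ] F [ -8.3 -18.1  29.7] M [-4.35  2.01 -0.04] g -0.001
dp [-0.011 -0.162  0.001] ang [-0.099  0.074 -0.073]
```

View pics/topJ.png

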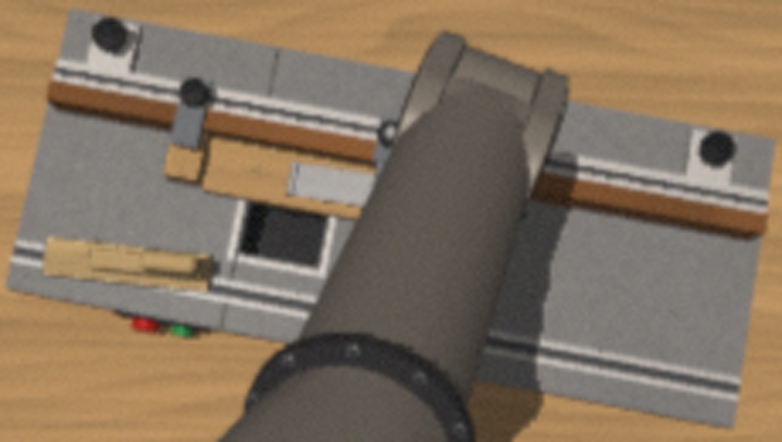

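View pics/sideJ.png

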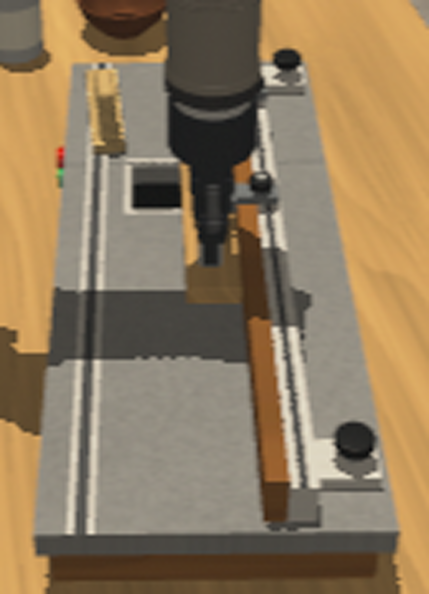

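Request:
{"api": "jog_arm", "payload": {
  "dp": [
    [0,0.06,0],
    [0,0.12,0],
    [0,0.18,0],
    [0,0.24,0],
    [0,0.24,0]
  ],
  "angular": [
    [0,0,0],
    [0,0,0],
    [0,0,0],
    [0,0,0],
    [0,0,0]
  ],
  "claw": [0,0,0,0,0]
}}

```text
t: 17.95
eef_pos: [0.5709, -0.1056, 0.088]
tool_rot: [0.003, 0.088, 0.996, -0.006]
contact_force: [-7.8, -22.8, 26.8]
gripper_width: -0.003
```

```bash
python3 - <<'E'
from nose import *
look("K")
E
```

```text
t 18.05 pos [ 0.5709 -0.1056  0.088 ] tab [  15.3 -135.8   18. ] F [ -8.1 -22.7  26.9] M [-5.21  1.74 -0.  ] g 0.002
dp [ 0.01  -0.33   0.003] ang [-0.12   0.089 -0.091]
```

View pics/topK.png

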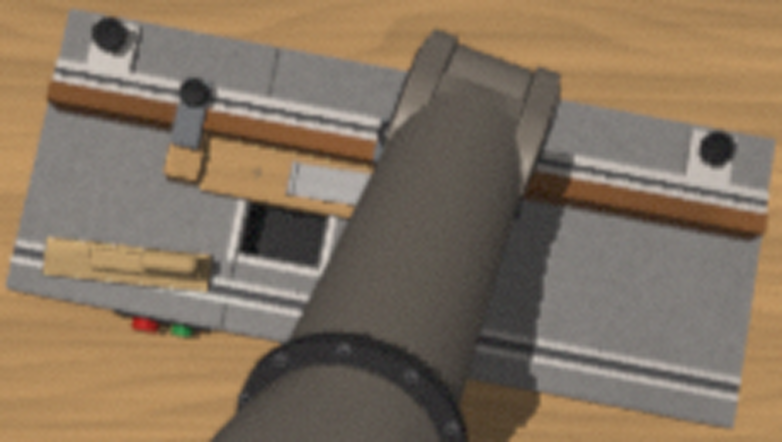

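Request:
{"api": "jog_arm", "payload": {
  "dp": [
    [0,0.06,0],
    [0,0.12,0],
    [0,0.12,0],
    [0,0.12,0],
    [0,0.12,0]
  ],
  "angular": [
    [0,0,0],
    [0,0,0],
    [0,0,0],
    [0,0,0],
    [0,0,0]
  ],
  "claw": [0,0,0,0,0]
}}

```text
t: 18.55
eef_pos: [0.5722, -0.1017, 0.088]
tool_rot: [0.004, 0.087, 0.996, -0.005]
contact_force: [-5.6, -21.4, 26.0]
gripper_width: 0.001
```

```bash
python3 - <<'E'
from nose import *
look("L")
E
```

```text
t 18.65 pos [ 0.5722 -0.1017  0.088 ] tab [  15.9 -131.7   18. ] F [ -5.6 -21.3  26.2] M [-4.76  1.32 -0.01] g 0.002
dp [ 0.031 -0.493  0.005] ang [-0.108  0.099 -0.081]
```

Request:
{"api": "jog_arm", "payload": {
  "dp": [
    [0,-0.05,-0.1],
    [0,-0.1,-0.4],
    [0,-0.2,-1.0],
    [0,-0.8,-2.0],
    [0,-1.8,-3.0]
  ],
  "angular": [
    [0,0,0],
    [0,0,0],
    [0,0,0],
    [0,0,0],
    [0,0,0]
  ],
  "claw": [0,0,0,0,0]
}}

```text
t: 19.15
eef_pos: [0.5631, -0.1329, 0.1601]
tool_rot: [-0.001, 0.081, 0.997, 0.001]
contact_force: [-0.2, 0.5, 1.0]
gripper_width: -0.0
```

Request:
{"api": "jog_arm", "payload": {
  "dp": [
    [0,-1.8,-1],
    [0,-3.6,-2],
    [0,-5.4,-2],
    [0,-7.2,-2],
    [0,-9,-2]
  ],
  "angular": [
    [0,0,0],
    [0,0,0],
    [0,0,0],
    [0,0,0],
    [0,0,0]
  ],
  "claw": [0,0,0,0,0]
}}

```text
t: 19.65
eef_pos: [0.5256, -0.3581, 0.2103]
tool_rot: [0.001, 0.082, 0.997, 0.0]
contact_force: [0.7, 0.7, -0.9]
gripper_width: 0.001
```

```bash
python3 - <<'E'
from nose import *
c,s=look("M")
h=lab(c);m=((h[...,1]>80)&(h[...,2]>125)).astype(np.uint8)
lo=[]
for u in range(260,312):
    r=np.where(m[180:225,u])[0]+180
    k=np.split(r,np.where(np.diff(r)>1)[0]+1)[-1]; lo.append((u,k[-1]+.5))
q,v=fl(T(ray(c,lo,.088)));print(q,-v[0]/v[1])
E
```

```text
t 19.75 pos [ 0.5221 -0.3645  0.2105] tab [  10.3 -399.1  140.5] F [-0.5  0.4 -0.1] M [-0.01  0.03  0.  ] g -0.003
dp [-0.102 10.228  4.854] ang [-0.051  0.001 -0.094]
[ -9.679801 -66.29263 ] -0.002855861
```

View pics/topM.png

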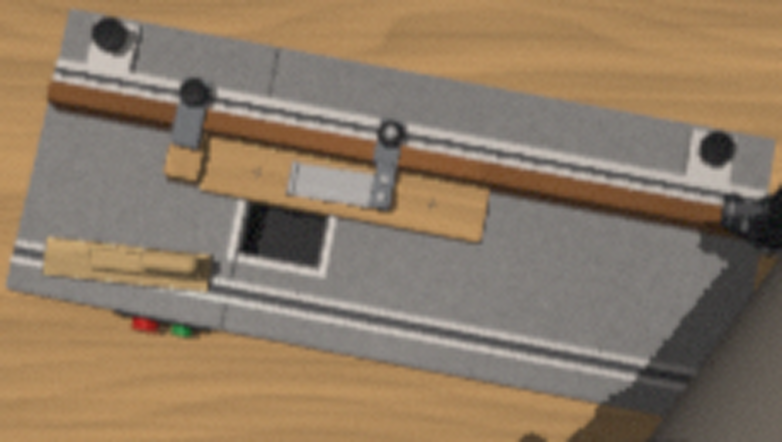

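View pics/sideM.png

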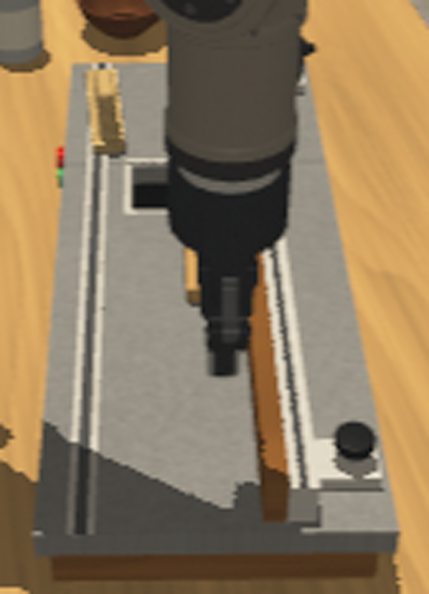

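Request:
{"api": "jog_arm", "payload": {
  "dp": [
    [1.8,0,0],
    [3.4,0,0],
    [4.5,0,0],
    [5,0,0],
    [5,0,0]
  ],
  "angular": [
    [0,0,0],
    [0,0,0],
    [0,0,0],
    [0,0,0],
    [0,0,0]
  ],
  "claw": [0,0,0,0,0]
}}

```text
t: 20.25
eef_pos: [0.4017, -0.336, 0.2098]
tool_rot: [0.0, 0.083, 0.997, 0.0]
contact_force: [1.4, 0.0, 0.2]
gripper_width: 0.001
```

```bash
python3 - <<'E'
from nose import *
c,s=look("N")
z=np.array([(482,241),(490,190)])/3.4+[180,140];print("rear top view",T(ray(c,z,.088)))
z=np.array([(202,188),(211,140)])/3.4+[180,140];print("nose top view",T(ray(c,z,.088)))
crop(s,275,165,335,255,6.5,"pics/sideN2.png");crop(c,220,165,330,220,7,"pics/topN2.png")
E
```

```text
t 20.35 pos [ 0.4042 -0.3363  0.2098] tab [-110.7 -391.   139.8] F [ 0.1 -0.1  0.1] M [ 0.01 -0.04  0.01] g -0.001
dp [-5.042  9.869  4.88 ] ang [-0.003  0.02   0.027]
rear top view [[  -9.09094782 -179.45473265]
 [  38.36546838 -178.45622981]]
nose top view [[-9.10055989 78.06969714]
 [36.06407428 79.12997128]]
```

View pics/sideN2.png

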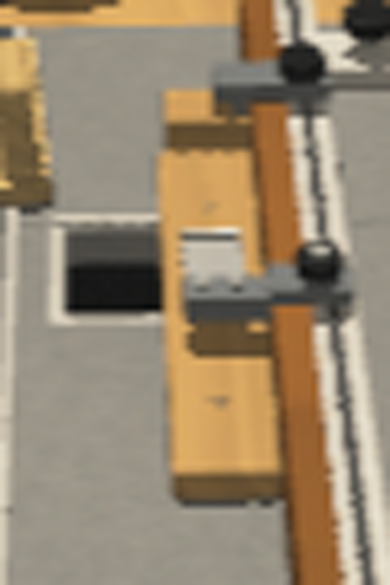

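View pics/topN2.png

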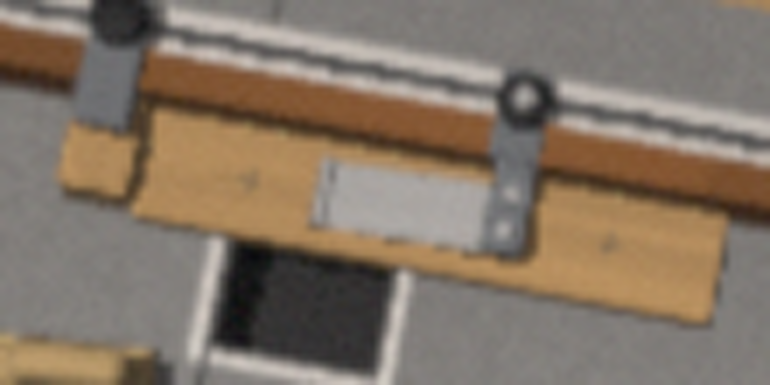

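```bash
python3 - <<'E'
from nose import *
s=cam("side")
for y in(78,80,82):
  p=proj(s,[tw(10,y,36),tw(10,y,18),tw(10,y-4,18)]);print(y,((p-[275,165])*6.5).round(1).tolist())
p=proj(s,[tw(10,-179,18)]);print((p-[275,165])*6.5)
im=s["pixels"];print(im[178:196,306].tolist())
E
```

```text
78 [[189.9, 121.9], [189.5, 150.4], [189.7, 154.6]]
80 [[189.8, 119.8], [189.4, 148.3], [189.6, 152.5]]
82 [[189.6, 117.7], [189.2, 146.2], [189.5, 150.4]]
[[208.69280262 470.92335062]]
[[127, 153, 169], [96, 162, 213], [93, 162, 211], [93, 159, 209], [95, 160, 212], [79, 133, 173], [49, 78, 101], [47, 75, 95], [50, 79, 101], [51, 81, 104], [75, 127, 167], [95, 162, 213], [95, 163, 213], [94, 164, 213], [95, 164, 213], [94, 160, 208], [94, 159, 207], [94, 158, 207]]
```

```bash
python3 - <<'E'
import cv2,numpy as np
g={k:cv2.imread(f"pics/top{k}.png",0).astype(np.float32) for k in"IJKLMN"}
a=g["N"]
for k in"IJKLM":
    # blank front patch with cross, wide enough
    t=a[150:195,240:285]; w=g[k][142:210,225:310]
    # upsampled match
    t2=cv2.resize(t,None,fx=4,fy=4,interpolation=cv2.INTER_CUBIC);w2=cv2.resize(w,None,fx=4,fy=4,interpolation=cv2.INTER_CUBIC)
    r=cv2.matchTemplate(w2,t2,cv2.TM_CCOEFF_NORMED);_,m,_,l=cv2.minMaxLoc(r);print(k,m.round(3),(np.array(l)/4-[15,8])*.9,"mm")
E
```

```text
Traceback (most recent call last):
AttributeError: 'float' object has no attribute 'round'
```

```bash
python3 - <<'E'
import cv2,numpy as np
g={k:cv2.imread(f"pics/top{k}.png",0).astype(np.float32) for k in"IJKLMN"}
a=g["N"]
for k in"IJKLM":
    t=a[150:195,240:285]; w=g[k][142:210,225:310]
    t2=cv2.resize(t,None,fx=4,fy=4,interpolation=cv2.INTER_CUBIC);w2=cv2.resize(w,None,fx=4,fy=4,interpolation=cv2.INTER_CUBIC)
    r=cv2.matchTemplate(w2,t2,cv2.TM_CCOEFF_NORMED);_,m,_,l=cv2.minMaxLoc(r);print(k,round(m,3),(np.array(l)/4-[15,8])*.9,"mm")
E
```

```text
I 0.775 [9.675 0.45 ] mm
J 0.928 [0.225 0.   ] mm
K 0.961 [0. 0.] mm
L 0.961 [0. 0.] mm
M 0.952 [0. 0.] mm
```

```bash
python3 - <<'E'
from station import *
hand_in();print(get_obs()['t'])
E
```

```text
the job is handed in; nothing more can be done
the job is handed in; nothing more can be done
```

I squared the beech blank to the fence, pressed it down and slid it over the throat and under the leaf spring to the stop block. I then lifted the fingers clear and handed in at about 20 s of robot time; no verdict is reported.

**What happened on the way**
- **Squaring:** my first try, dragging from the rear press point, only swung the blank about 0.05 rad the other way. I pressed at its middle instead and dragged it until it lay along the fence.
- **Downforce:** Fz read 8 to 35 N early on the infeed. It then read about 26–31 N from just before the nose met the spring until it came onto the outfeed side. That is above the suggested 16–22 N; I allowed it so the fingers would not slip.

**Last checks**
- **Fence:** the blank's skew measured about 0.003 rad, with its near edge at x ≈ -10 mm, as it should be when flush.
- **Stop:** the nose is at y ≈ 78–81 mm and the stop face at about 81 mm. The blank stayed still while I pushed with about 22 N and the fingers slid 4 mm over it, so I take it to be against the stop.
- **Spring and bystanders:** the leaf lies on top of the blank. The push shoe stands where it was in the last views. I moved nothing near the bowl, can or gouge, but did not measure them again.

**Disagreements and limits**
- The band of stop face showing above the blank in the side view was about 2 px too tall in my 6.5× enlargement (0.3 camera px). That could mean a 0–2 mm gap, inside the 4 mm limit and near the limit of what the picture can show.
- The fingers slipped about 4 mm on the blank early in the feed, so they ended 35–50 mm from its rear end instead of 30 mm, still well clear of the spring arm.

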